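# Close up the row of piano keys on the setting-out board

### The arm

A 6-joint arm with a two-finger parallel gripper is mounted at the origin on the work surface. World frame = base frame: x ahead of the robot, y to its left, z up, the work surface at z = 0. Lengths are in m, angles in rad, forces in N, time in s.
With the tool pointing down it reaches from about 0.3 to 0.875 m from the base axis. Payload 6.4 kg.
Tool frame: the origin (TCP) lies between the finger pads; the fingertips stand 8 mm ahead of it and the grasp point (between the pads) lies 11 mm behind it; z points along the fingers, y is the direction in which the jaws open and shut (so a half turn about z gives the same grasp; the last joint's range is limited). The gripper opens to 85 mm and grips with 20 to 120 N. Pads are 22 mm wide; open, the fingers measure 114 mm over their backs; the gripper's body (76 mm by 85 mm) begins 54 mm behind the grasp point. The pads swing forward as they close: fully open they stand 13 mm farther back than shut.
Start: joints at [-1.5, 0.181, 1.607, -0, 1.354, -0.206], TCP at [0.157, -0.553, 0.239] pointing down, gripper open.
Joint ranges: [-2.99, 2.99], [-0.89, 2.07], [0.3, 2.58], [-1.14, 4.28], [0, 2.63], [-3.12, 3.12]. Speed limits (rad/s): [2.57, 2.57, 3.01, 3.14, 3.14, 3.14].

### API

Orientations are given as a unit quaternion [w, x, y, z].
In Python, from bench import monitor, viewer, workorder, spotter gives the robot as it stands. The module is installed in compiled form; this text tells all that it offers.
- The arm moves only by the tool move_arm, never from a script. Its argument "motion" is a list of rows, each a list of 3 entries, a list of its own where there are three numbers: the shift along the tool's x, y, z in units of 60 mm (1.0 is 60 mm), then the turn, a rotation vector about the tool's x, y, z in units of 8 degrees (1.0 is 8 degrees), then the opening in per cent of the stroke, from 0 (shut) to 100 (fully open). In form: [[[dx, dy, dz], [rx, ry, rz], grip], ...]. A call has 1 to 10 rows; each row is the pose to reach, as a shift and turn from the pose commanded when the call began, along the tool's axes at that moment; what a row does not reach only later rows make up. A row lasts 1/8 s, in which the tool goes at most 62.5 mm and 10.7 degrees, less where a joint would pass 70% of its speed; a pose out of reach is approached as far as the arm can. A call with a gripper value outside its range is refused whole. The fingers move at their own pace and stop on an object; the grip force is fixed at half the most. Time passes only in rows, so rows that repeat a pose let the fingers close. It gives the time, the measured TCP pose, the force and the opening at its end, in the units of the state.
- monitor.get_obs(): the state, without advancing time (a new reading comes with each control period).
- viewer.camera(name): name is "side" or "top" or "wrist"; returns the picture (384x512x3 uint8, blue, green, red); there is no depth.
- viewer.calibration(name): a dict with "fovy" (degrees; the focal length in pixels is half the picture's height over the tangent of half this angle, whatever the lens; pixels are square), "cx", "cy" (the principal point, pixels), "extrinsics" (4x4, takes a point from camera to world coordinates). Camera axes: x right, y down, z forward; pixel columns grow to the right and rows downward; lengths in m; the calibration is good to about 2 mm. A picture is of the moment at which its call begins: read the wrist's pose just before it. calibration takes no time and is no camera call; for the wrist camera it gives the pose at the moment of the call.
- workorder.hand_in(): hands the job in, once; it reports no verdict.
Trained networks look in the newest picture that a camera, given by its name, has taken for a name from the list of things; names that differ only in an ending like _2 or _b are one class to them, and where a whole thing is asked for, a point or a joint stands for the part that bears it (a point fixed in the world has none). Each returns a list of dicts, best first, with "score" (0 to 1); they miss things now and then, are a little off and sometimes report something else, mostly with a low value. They report only what shows in the picture. A call takes as long as a camera call.
- spotter.search_frame(camera, name): "centre" ([column, row] as shares, 0 to 1, of the picture: columns of its width, rows of its height, amid what is visible of it).
- spotter.outline_of(camera, name): "region" (384x512 bool, what is visible of it) and "centre" ([column, row] as shares, 0 to 1, of the picture: columns of its width, rows of its height, amid what is visible of it).
The state is a dict: "time_s": time; "q": joint angles; "dq": joint speeds; "joint_efforts": joint torques, N m; "eef_pos": TCP position; "eef_rot": TCP orientation; "wrist_force": force on the tool from outside, world axes, zero at the start; "torque": the same for the moment, N m; "opening": opening from 0.0 (shut) to 1.0 (fully open).
Only numpy, scipy, OpenCV 4.12 (cv2) and the standard library are available. Lean on these libraries where they do the work, as an engineer would, in place of code of your own. Each camera call takes 0.05 s, during which the arm holds its last target. There are 200 camera calls.

### The job

The four lowest keys of a piano are being laid out on the setting-out board so that the capstan line can be scribed straight across them, but the C key still lies apart, askew. Lay it up to its neighbour: its straight side flush against the B key with no gap anywhere along its length, its front end hard against the front rail, lying flat on the board. The other three keys must end where they are, still tight in the corner of fence and rail, and the other things on the bench are to be left alone.

Things in the scene. Friction and masses are not known exactly. Their poses are not given: they have to be found in the camera images.
- board: Setting-out board, screwed to the bench (does not move): dark film-faced plywood, 237 x 460 mm (x, y), top face 18 mm above the bench. Along its +x edge runs a pale beech fence, along its +y edge a front rail, both 22 mm wide and 16 mm above the board's face; the other edges are open. Origin: centre of the underside. Its place and turn on the bench vary.
- board_corner (a point): Inner corner of fence and front rail, on the board's top face. Axes as the board's: the fence's inner face is the plane x = 0, the rail's inner face the plane y = 0 of this frame; the keys lie on the board's top face (z = 0) at negative x and y.
- key_c_mid (a point): The loose C key (white front), at the middle of its lever: half its length and width, 11 mm up. y runs along the key to its white front end, z up. The straight side, which goes against the B key, is the plane x = +7 mm. The lever is 14 mm wide (x = -7 to +7 mm); the front 50 mm, the head, widens on the -x side only, to 23 mm (x = -16 to +7 mm).
- key_c: The same C key; origin on its underside, 11 mm below key_c_mid, same axes. Pale wood, 360 mm long, 22 mm high, plus a white plastic top 2.5 mm thick on the front 150 mm. A dark button (12 x 40 x 5 mm) sits on the lever 45 mm behind the middle. About 85 g; slides easily. It starts flat on the board, clear of the other keys, front end towards the rail.
- key_c_front (a point): Front end of the C key's straight side, 11 mm above the underside: at x = +7, y = +180 mm from key_c_mid. Same axes.
- key_c_back (a point): Back end of the C key's straight side, 11 mm above the underside: at x = +7, y = -180 mm from key_c_mid. Same axes.
- key_b_side (a point): Middle of the free straight side of the B key (faces -x, towards the loose key), 11 mm above its underside; 180 mm behind the key's front end. The straight side is the plane x = 0 of this frame and runs the key's full 360 mm. Axes as the C key's.
- key_b_mid (a point): The B key, loose but already in the row, front end against the rail: 360 mm long, 22 mm high (24.5 mm at its white top); lever 17 mm wide, head 23 mm wide over the front 50 mm. This point: middle of its lever, 11 mm up. y towards its front end.
- key_as_mid (a point): The A sharp key (black raised top, up to 35 mm high), loose, lying between A and B: lever 11.8 mm wide, its front end 54 mm behind the rail. This point: 180 mm behind the line of the white keys' fronts, middle of its lever's width, 11 mm up. y towards the rail.
- key_a_mid (a point): The lowest A key, loose, its straight side against the fence and its front end against the rail: 360 mm long, 22 mm high, lever 17 mm wide, head 23 mm. This point: middle of its lever, 11 mm up. y towards its front end. Pushing on the B key presses A sharp and A against the fence, which holds them.
- tin_mid (a point): Round copper tin, 75 mm across, 34 mm high, loose on the bench; this point is its centre. Bystander.
- awl_mid (a point): Voicing awl with bone handle, 148 mm long, 19 mm wide, 14 mm high, lying loose on the bench; this point is 7 mm up, in the handle, 72 mm from the butt of the handle and about 75 mm from the tip of the point, which is along +x. Bystander.
- boring_jig_mid (a point): Brass hammer boring jig, 60 x 95 mm, 64 mm high, loose on the bench to the left of the board, beyond the front rail; this point is its centre, 30 mm up. Bystander.

How it is judged:
At the end, for the whole second after the job is handed in: The C key lies flat and at rest on the board with both ends of its straight side within 2 mm of the B key's side and its front end within 2 mm of the front rail; the B, A sharp and A keys are within 4 mm of where they started and square to the board within 0.015 rad (x of key_c_front in the frame of key_b_side between -0.002 and 0.002 m and x of key_c_back in the frame of key_b_side between -0.002 and 0.002 m and y of key_c_front in the frame of board_corner between -0.002 and 0.002 m and z of key_c_front in the frame of board_corner between 0.008 and 0.014 m and z of key_c_back in the frame of board_corner between 0.008 and 0.014 m and angle between key_c_mid's own z axis and vertical below 0.06 rad and distance of each of key_b_mid, key_as_mid, key_a_mid from where it was at the start of the episode below 0.004 m and angle between the y axis of each of key_b_mid, key_as_mid, key_a_mid and the y axis of board, either way round below 0.015 rad and linear speed of key_c below 0.01 m/s); the robot touches nothing.
It fails at once if the tin, awl or boring jig is moved by more than 20 mm (distance of any of tin_mid, awl_mid, boring_jig_mid from where it was at the start of the episode above 0.02 m).
It also fails if it takes over 61 s, if anything falls off the work surface, if the arm or the gripper's body presses on something with over 40 N, if the wrist force passes 120 N, or if a joint passes its speed limit or range.

## Working session

There is one attempt and no reset: what is moved stays moved. The work goes in short steps, Python scripts to look and compute and a tool call to move; the robot and the scene stay as the last step left them, time stands still between calls to the robot, and variables do not carry over. Pictures are saved under pics/ and viewed, about 8 in all and at most 12, crops included, and the job is handed in when it is done.

Besides the shell and the picture viewer there is one more tool, called in YAML: its name, and indented under it one key for each argument. move_arm: Moves the arm, as the interface text tells. Its arguments: {"type":"object","properties":{"motion":{"type":"array","items":{"type":"array"}}},"required":["motion"]}

```bash
mkdir -p pics; cat > h.py <<'E'
import numpy as np, cv2
from bench import monitor, viewer, workorder, spotter
def cam(n):
    c=viewer.calibration(n); im=viewer.camera(n); return im,c
def K(c):
    f=192/np.tan(np.radians(c["fovy"])/2); return f,c["cx"],c["cy"]
def toworld(c,uv,z):
    f,cx,cy=K(c); E=np.array(c["extrinsics"]); uv=np.atleast_2d(uv).astype(float)
    d=np.c_[(uv[:,0]-cx)/f,(uv[:,1]-cy)/f,np.ones(len(uv))]@E[:3,:3].T; o=E[:3,3]
    return o+d*((z-o[2])/d[:,2])[:,None]
def topix(c,p):
    f,cx,cy=K(c); E=np.array(c["extrinsics"]); q=(np.atleast_2d(p)-E[:3,3])@E[:3,:3]
    return np.c_[q[:,0]/q[:,2]*f+cx,q[:,1]/q[:,2]*f+cy]
E
python3 - <<'E'
from h import *
o=monitor.get_obs(); print(o["time_s"],o["eef_pos"],o["eef_rot"])
for n in ("top","side"):
    im,c=cam(n); cv2.imwrite(f"pics/{n}0.png",cv2.resize(im,(800,600),interpolation=cv2.INTER_CUBIC)); print(n,c["fovy"],c["cx"],c["cy"],np.round(c["extrinsics"],3).tolist())
    if n=="top":
        for k in ("key_c","board","tin_mid","awl_mid","boring_jig_mid","key_b_mid"):
            r=spotter.outline_of(n,k)
            for q in r[:2]:
                p=np.argwhere(q["region"])[:,::-1].astype(np.float32); print(k,round(q["score"],2),np.array(q["centre"])*[512,384],np.round(cv2.boxPoints(cv2.minAreaRect(p))).tolist())
E
```

```text
0.0 [ 0.15711262 -0.55256959  0.23839963] [-8.59828574e-04  9.90439115e-01  1.37947873e-01  6.91064611e-05]
top 44.92985316077943 259.06427252116873 185.00851195675432 [[0.008, -0.983, 0.182, 0.359], [-1.0, -0.01, -0.01, -0.017], [0.012, -0.181, -0.983, 1.264], [0.0, 0.0, 0.0, 1.0]]
key_c 0.84 [248.5248 197.7984] [[195.0, 215.0], [322.0, 168.0], [326.0, 179.0], [199.0, 226.0]]
key_c 0.5 [263.8848 194.3808] [[168.0, 153.0], [337.0, 126.0], [351.0, 213.0], [182.0, 240.0]]
board 0.76 [264.8064 188.0064] [[166.0, 153.0], [337.0, 125.0], [351.0, 213.0], [181.0, 240.0]]
awl_mid 0.59 [409.9072 238.8864] [[388.0, 244.0], [424.0, 232.0], [427.0, 240.0], [391.0, 252.0]]
boring_jig_mid 0.61 [104.3968 200.2944] [[79.0, 203.0], [87.0, 181.0], [128.0, 196.0], [120.0, 218.0]]
key_b_mid 0.9 [239.3088 163.584 ] [[179.0, 167.0], [311.0, 147.0], [313.0, 158.0], [181.0, 177.0]]
side 54.771891771886025 258.6452562573314 195.82817670473707 [[-0.985, -0.113, 0.129, 0.449], [-0.171, 0.675, -0.717, 0.711], [-0.006, -0.729, -0.685, 0.751], [0.0, 0.0, 0.0, 1.0]]
```

View pics/top0.png

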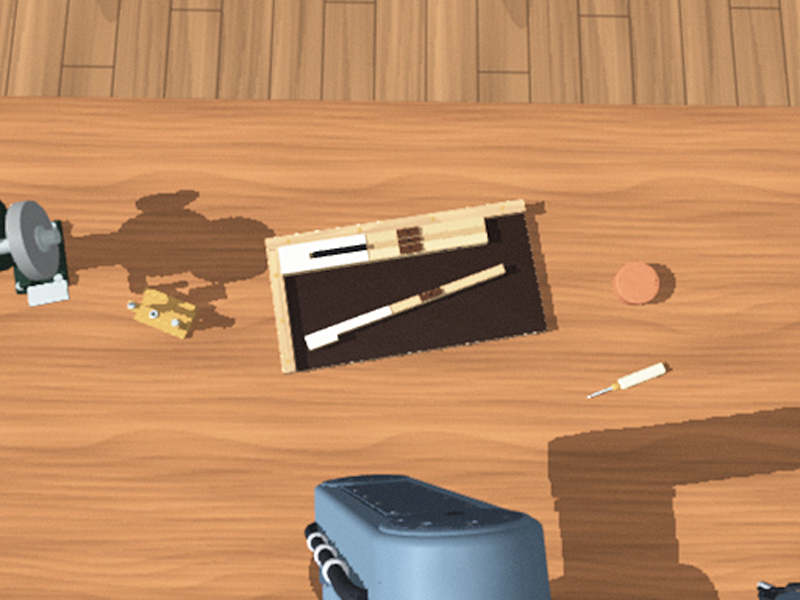

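```bash
cat > m.py <<'E'
from h import *
im,c=cam("top")
def rect(k):
    r=spotter.outline_of("top",k)[0]; p=np.argwhere(r["region"])[:,::-1]; return p
for k in ("key_c","key_b_mid"):
    P=toworld(c,rect(k),0.041)[:,:2].astype(np.float32)
    b=cv2.minAreaRect(P); print(k,b[0],b[1]); print(np.round(cv2.boxPoints(b),4).tolist())
    vx=cv2.fitLine(P,cv2.DIST_L2,0,.001,.001).ravel(); print("line",vx, np.degrees(np.arctan2(vx[1],vx[0])))
# board corners from picture (800 px) 
b=np.array([[266,240],[524,200],[552,330],[292,372]])*.64
print("board",np.round(toworld(c,b,[.034,.034,.018,.034][0]),3).tolist())
o=monitor.get_obs(); from scipy.spatial.transform import Rotation as R
w=o["eef_rot"]; M=R.from_quat([w[1],w[2],w[3],w[0]]).as_matrix(); print(np.round(M,3))
cw=viewer.calibration("wrist"); E=np.array(cw["extrinsics"]); print("wrist cam in tool",np.round(M.T@(E[:3,3]-o["eef_pos"]),3),np.round(M.T@E[:3,:3],2).tolist(),cw["fovy"])
E
python3 m.py
```

```text
key_c (0.5575492978096008, -0.03280569612979889) (0.027746979147195816, 0.3595980703830719)
[[0.4758000075817108, 0.12790000438690186], [0.6136999726295471, -0.20419999957084656], [0.6392999887466431, -0.19349999725818634], [0.5013999938964844, 0.13860000669956207]]
line [ 0.36953387 -0.9292173   0.55140346 -0.01862342] -68.313126
key_b_mid (0.6464242339134216, 0.004752352833747864) (0.029210923239588737, 0.3599538505077362)
[[0.6049000024795532, 0.18050000071525574], [0.6589999794960022, -0.1754000037908554], [0.6879000067710876, -0.17100000381469727], [0.6338000297546387, 0.18490000069141388]]
line [ 0.16305165 -0.9866175   0.64574     0.01068652] -80.61593
board [[0.671, 0.213, 0.034], [0.749, -0.239, 0.034], [0.518, -0.282, 0.034], [0.442, 0.159, 0.034]]
[[ 0.962  0.273 -0.   ]
 [ 0.273 -0.962  0.   ]
 [-0.    -0.    -1.   ]]
wrist cam in tool [ 0.078  0.    -0.135] [[0.0, -0.95, -0.3], [1.0, 0.0, 0.0], [-0.0, -0.3, 0.95]] 70.01995820825974
```

move_arm:
  motion:
    - [[8.37,-6.48,1.3],[0,0,-0.7],100]
    - [[8.37,-6.48,1.3],[0,0,-0.7],100]
    - [[8.37,-6.48,1.3],[0,0,-0.7],100]
    - [[8.37,-6.48,1.3],[0,0,-0.7],100]
    - [[8.37,-6.48,1.3],[0,0,-0.7],100]
    - [[8.37,-6.48,1.3],[0,0,-0.7],100]
    - [[8.37,-6.48,1.3],[0,0,-0.7],100]
    - [[8.37,-6.48,1.3],[0,0,-0.7],100]
    - [[8.37,-6.48,1.3],[0,0,-0.7],100]
    - [[8.37,-6.48,1.3],[0,0,-0.7],100]

```text
time_s: 1.8
eef_pos: [0.5265, -0.052, 0.1633]
eef_rot: [0.0, 0.983, 0.186, 0.0]
wrist_force: [0.9, -0.9, 0.5]
opening: 0.999
```

move_arm:
  motion:
    - [[0,0,0],[0,0,0],100]
    - [[0,0,0],[0,0,0],100]
    - [[0,0,0],[0,0,0],100]

```text
time_s: 2.17
eef_pos: [0.5248, -0.055, 0.1634]
eef_rot: [0.0, 0.983, 0.185, 0.0]
wrist_force: [-0.2, -0.2, -0.2]
opening: 1.002
```

```bash
python3 - <<'E'
from h import *
im,c=cam("wrist"); cv2.imwrite("pics/w1.png",cv2.resize(im,(800,600),interpolation=cv2.INTER_CUBIC))
E
```

```text
(no output)
```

View pics/w1.png

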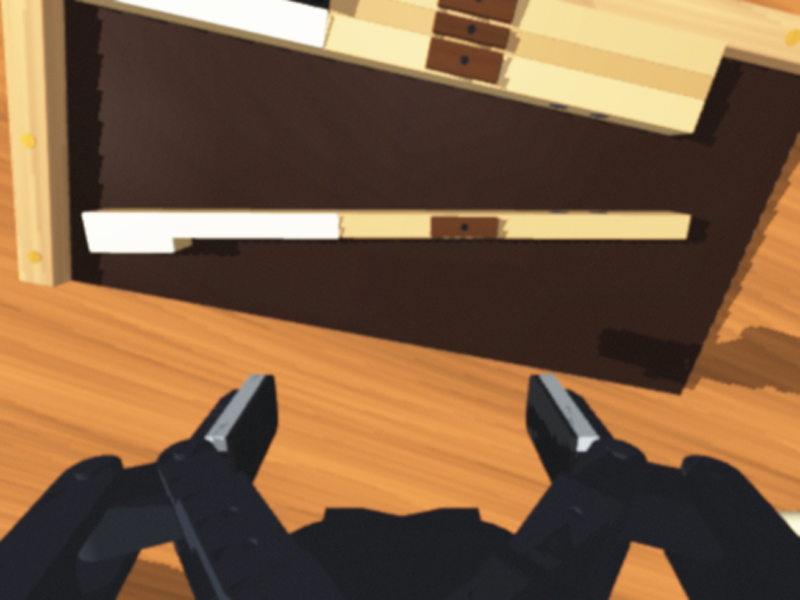

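```bash
cat > t.py <<'E'
from h import *
from scipy.spatial.transform import Rotation as R
def tool():
    o=monitor.get_obs(); w=o["eef_rot"]; return np.array(o["eef_pos"]),R.from_quat([w[1],w[2],w[3],w[0]]).as_matrix()
def intool(px800,z,c):
    p,M=tool(); W=toworld(c,np.array(px800)*.64,z); return W,(W-p)@M
E
python3 - <<'E'
from t import *
c=viewer.calibration("wrist")
np.set_printoptions(precision=4,suppress=True)
for n,px,z in [("C lever -x top edge",[[345,239],[687,239]],.040),("C +x top edge back",[[345,211],[690,211]],.040),("C +x front corner top",[[83,213]],.0425),("C head -x",[[92,252],[172,251]],.0425),("shoulder",[[180,250]],.0425),("B edge back/mid",[[345,49],[696,129]],.040),("rail inner top",[[65,40],[70,275]],.034),("fingertips",[[262,375],[540,375]],.16)]:
    W,T=intool(px,z,c); print(n,W.round(4).tolist(),T.round(4).tolist())
E
```

```text
C lever -x top edge [[0.5436, -0.0118, 0.04], [0.6193, -0.2048, 0.04]] [[0.0332, -0.0336, 0.1234], [0.0335, 0.1738, 0.1235]]
C +x top edge back [[0.5594, -0.0063, 0.04], [0.6343, -0.1972, 0.04]] [[0.0499, -0.033, 0.1234], [0.0502, 0.1722, 0.1235]]
C +x front corner top [[0.5023, 0.1367, 0.0425]] [[0.0488, -0.187, 0.1208]]
C head -x [[0.4807, 0.128, 0.0425], [0.499, 0.0831, 0.0425]] [[0.0255, -0.1867, 0.1208], [0.0261, -0.1382, 0.1208]]
shoulder [[0.5013, 0.0787, 0.0425]] [[0.0268, -0.1332, 0.1208]]
B edge back/mid [[0.6401, 0.0218, 0.04], [0.6746, -0.1752, 0.04]] [[0.1353, -0.0297, 0.1234], [0.0957, 0.1663, 0.1235]]
rail inner top [[0.5895, 0.166, 0.034], [0.4567, 0.1437, 0.034]] [[0.1407, -0.1825, 0.1293], [0.0089, -0.21, 0.1293]]
fingertips [[0.5113, -0.0074, 0.16], [0.5477, -0.1002, 0.16]] [[0.0047, -0.0494, 0.0034], [0.0049, 0.0503, 0.0034]]
```

move_arm:
  motion:
    - [[0.1,0,0.8],[0,0,0],100]
    - [[0.1,0,1.6],[0,0,0],100]
    - [[0.1,0,1.95],[0,0,0],100]
    - [[0.1,0,2.15],[0,0,0],100]
    - [[0.1,0,2.15],[0,0,0],100]
    - [[0.1,0,2.15],[0,0,0],100]

```text
time_s: 2.98
eef_pos: [0.5317, -0.0522, 0.0354]
eef_rot: [0.001, 0.983, 0.186, 0.001]
wrist_force: [-0.6, -0.2, 0.7]
opening: 1.001
```

```bash
python3 - <<'E'
from h import *
im,c=cam("side"); cv2.imwrite("pics/s1.png",cv2.resize(im,(800,600),interpolation=cv2.INTER_CUBIC))
E
```

```text
(no output)
```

View pics/s1.png

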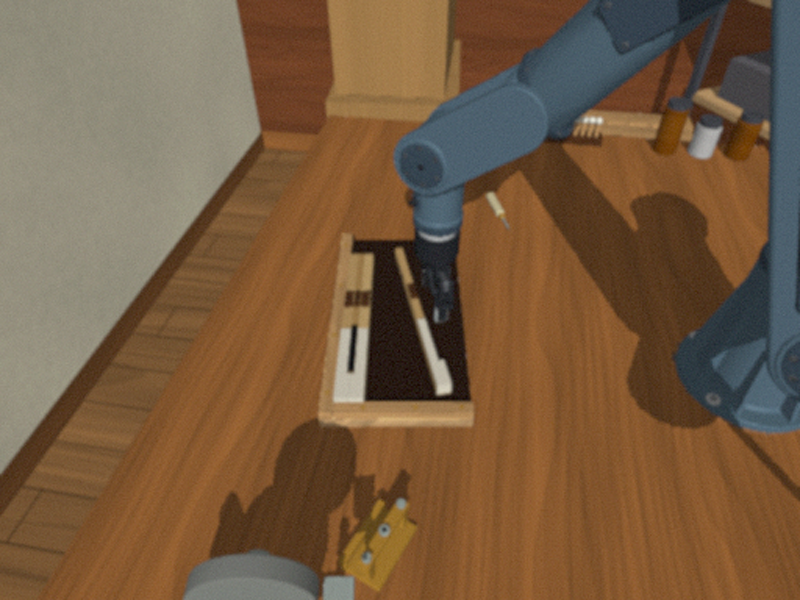

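move_arm:
  motion:
    - [[0,0,0.08],[0,0,0],100]
    - [[0,0,0.12],[0,0,0],100]
    - [[0,0,0.15],[0,0,0],100]
    - [[0,0,0.15],[0,0,0],100]

```text
time_s: 3.52
eef_pos: [0.5306, -0.0515, 0.0249]
eef_rot: [-0.0, 0.983, 0.186, -0.0]
wrist_force: [-0.1, 1.1, -0.0]
opening: 1.0
```

```bash
python3 - <<'E'
from h import *
im,c=cam("wrist"); cv2.imwrite("pics/w2.png",cv2.resize(im,(800,600),interpolation=cv2.INTER_CUBIC))
E
```

```text
(no output)
```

View pics/w2.png

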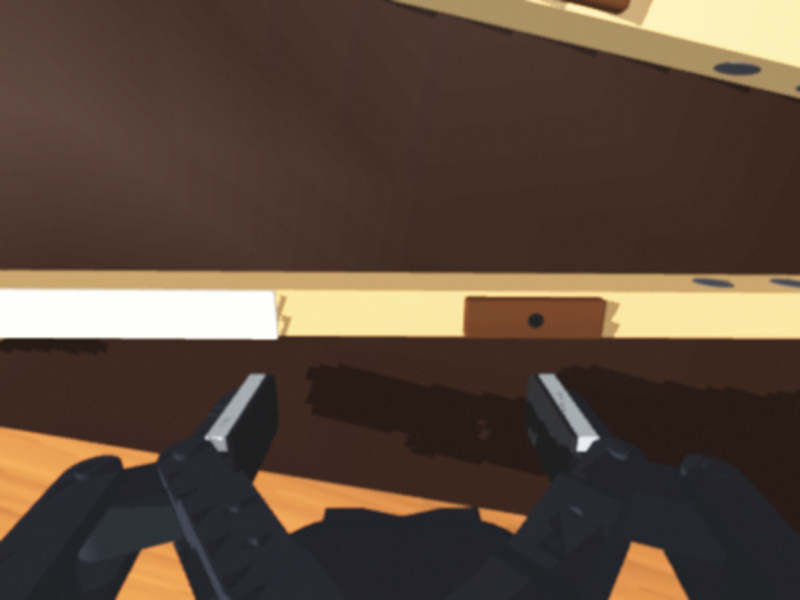

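move_arm:
  motion:
    - [[0.1,0,0.09],[0,0,0],100]
    - [[0.25,0,0.09],[0,0,0],100]
    - [[0.4,0,0.09],[0,0,0],100]
    - [[0.55,-0.03,0.09],[0,0,0.2],100]
    - [[0.7,-0.07,0.09],[0,0,0.4],100]
    - [[0.85,-0.1,0.09],[0,0,0.6],100]
    - [[1.0,-0.13,0.09],[0,0,0.8],100]
    - [[1.13,-0.17,0.09],[0,0,1.0],100]
    - [[1.25,-0.2,0.09],[0,0,1.2],100]
    - [[1.35,-0.22,0.09],[0,0,1.4],100]

```text
time_s: 4.82
eef_pos: [0.6018, -0.0093, 0.0197]
eef_rot: [0.0, 0.996, 0.089, -0.0]
wrist_force: [0.0, -1.1, -0.0]
opening: 1.0
```

```bash
python3 - <<'E'
from h import *
im,c=cam("wrist"); cv2.imwrite("pics/w3.png",cv2.resize(im,(800,600),interpolation=cv2.INTER_CUBIC))
im,c=cam("top"); cv2.imwrite("pics/t3.png",cv2.resize(im[90:270,130:370],(800,600),interpolation=cv2.INTER_CUBIC))
E
```

```text
(no output)
```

View pics/w3.png

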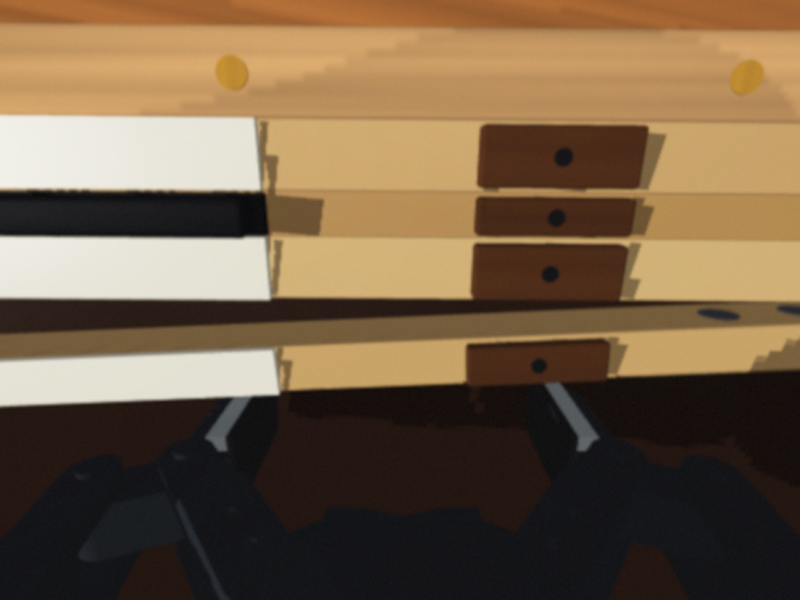

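```bash
python3 - <<'E'
from t import *
np.set_printoptions(precision=4,suppress=True)
c=viewer.calibration("wrist")
for n,px,z in [("C -x",[[300,392],[790,372]],.040),("C +x lever",[[290,349],[790,327]],.04),("B",[[280,300],[790,299]],.040),("C white back edge",[[278,395]],.0425),("B white back",[[271,300]],.0425)]:
    print(n,intool(px,z,c)[1].tolist())
E
```

```text
C -x [[0.01154154333816688, -0.030222407479974896, -0.02019412915636795], [0.01842042139539925, 0.11565172872845637, -0.020173761685232102]]
C +x lever [[0.02564932355617363, -0.03216226848424911, -0.020185564159639114], [0.032726709012707876, 0.11174037001480268, -0.020165290577870677]]
B [[0.04064136469575092, -0.033831788243498834, -0.020176419096085182], [0.04115194291149418, 0.10943689947750423, -0.020160301788129345]]
C white back edge [[0.011975751982100328, -0.03612528796715801, -0.022694510424513703]]
B white back [[0.04144335802188796, -0.03556347410031211, -0.02267611150397648]]
```

View pics/t3.png

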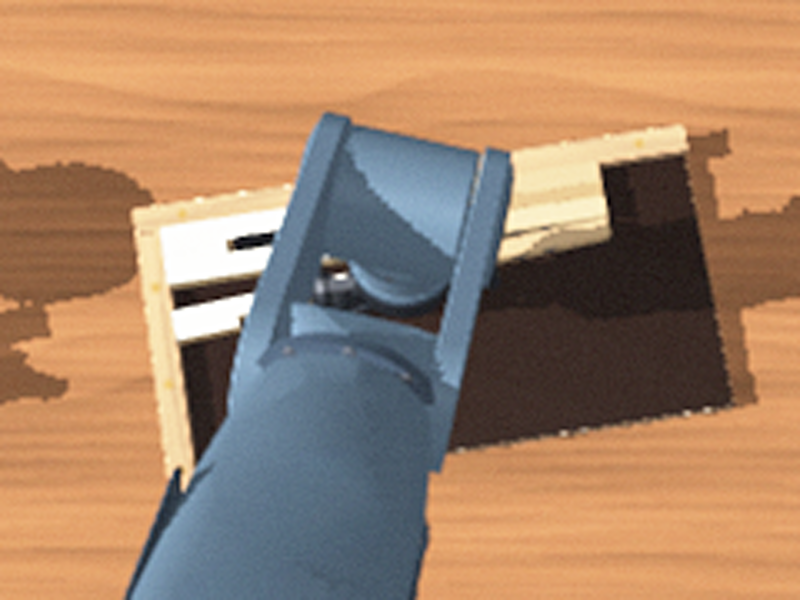

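move_arm:
  motion:
    - [[0.06,0,0],[0,0,0],100]
    - [[0.12,0,0],[0,0,0],100]
    - [[0.18,0,0],[0,0,0],100]
    - [[0.22,0,0],[0,0,0],100]
    - [[0.26,0,0],[0,0,0],100]
    - [[0.28,0,0],[0,0,0],100]
    - [[0.28,0,0],[0,0,0],100]

```text
time_s: 5.8
eef_pos: [0.6171, -0.0068, 0.0196]
eef_rot: [-0.0, 0.996, 0.089, -0.001]
wrist_force: [-5.7, 0.3, 3.2]
opening: 1.0
```

```bash
python3 - <<'E'
from h import *
im,c=cam("wrist"); cv2.imwrite("pics/w4.png",cv2.resize(im,(800,600),interpolation=cv2.INTER_CUBIC))
E
```

```text
(no output)
```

View pics/w4.png

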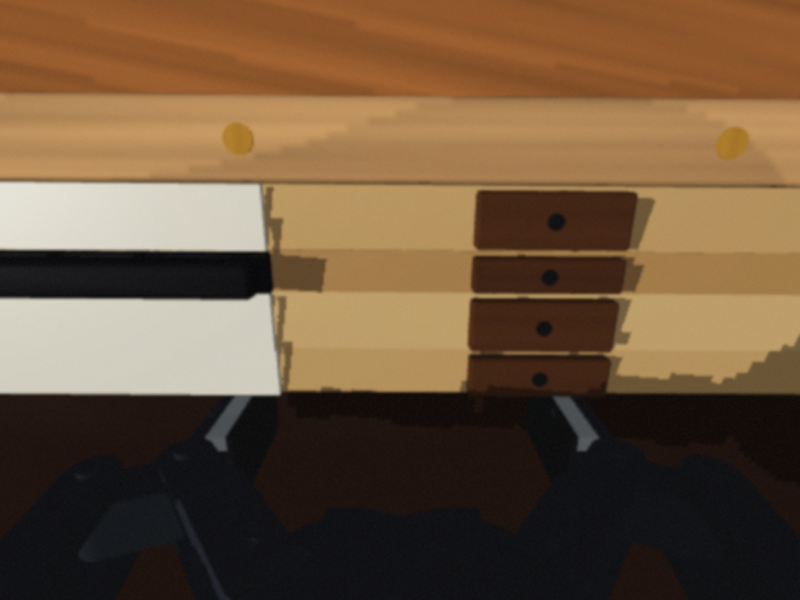

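move_arm:
  motion:
    - [[-0.08,0,0],[0,0,0],100]
    - [[-0.08,-0.3,0],[0,0,0],100]
    - [[-0.08,-0.6,0],[0,0,0],100]
    - [[-0.08,-0.9,0],[0,0,0],100]
    - [[-0.08,-1.1,0],[0,0,0],100]
    - [[-0.08,-1.2,0],[0,0,0],100]
    - [[-0.08,-1.25,0],[0,0,0],100]
    - [[-0.08,-1.28,0],[0,0,0],100]
    - [[-0.08,-1.3,0],[0,0,0],100]
    - [[-0.08,-1.3,0],[0,0,0],100]

```text
time_s: 7.1
eef_pos: [0.5993, 0.069, 0.0197]
eef_rot: [0.0, 0.996, 0.089, 0.0]
wrist_force: [0.8, 0.4, 0.9]
opening: 0.999
```

```bash
python3 - <<'E'
from h import *
print(monitor.get_obs()["wrist_force"])
im,c=cam("wrist"); cv2.imwrite("pics/w5.png",cv2.resize(im,(800,600),interpolation=cv2.INTER_CUBIC))
E
```

```text
[0.77211299 0.42751034 0.86292448]
```

View pics/w5.png

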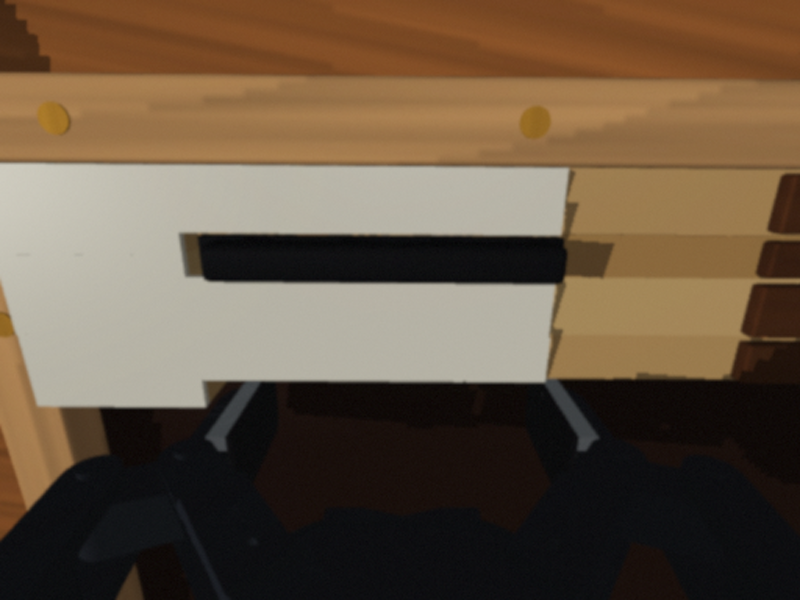

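move_arm:
  motion:
    - [[0,-0.03,0],[0,0,0],100]
    - [[0,-0.06,0],[0,0,0],100]
    - [[0,-0.08,0],[0,0,0],100]
    - [[0,-0.08,0],[0,0,0],100]

```text
time_s: 7.65
eef_pos: [0.5984, 0.0741, 0.0197]
eef_rot: [-0.0, 0.996, 0.089, -0.0]
wrist_force: [-0.1, 0.3, 0.3]
opening: 0.999
```

move_arm:
  motion:
    - [[0,-0.03,0],[0,0,0],100]
    - [[0,-0.06,0],[0,0,0],100]
    - [[0,-0.09,0],[0,0,0],100]
    - [[0,-0.09,0],[0,0,0],100]

```text
time_s: 8.15
eef_pos: [0.5976, 0.0786, 0.0198]
eef_rot: [0.001, 0.996, 0.089, 0.0]
wrist_force: [-0.6, -5.5, -0.6]
opening: 0.999
```

move_arm:
  motion:
    - [[0,-0.03,0],[0,0,0],100]
    - [[0,-0.05,0],[0,0,0],100]
    - [[0,-0.05,0],[0,0,0],100]
    - [[0.05,-0.05,0],[0,0,0],100]
    - [[0.1,-0.05,0],[0,0,0],100]
    - [[0.12,-0.05,0],[0,0,0],100]
    - [[0.12,-0.05,0],[0,0,0],100]

```text
time_s: 9.02
eef_pos: [0.5982, 0.0789, 0.0197]
eef_rot: [0.003, 0.996, 0.091, -0.007]
wrist_force: [-25.1, -25.0, 23.3]
opening: 1.0
```

```bash
python3 - <<'E'
from h import *
im,c=cam("wrist"); cv2.imwrite("pics/w6.png",cv2.resize(im,(800,600),interpolation=cv2.INTER_CUBIC))
E
```

```text
(no output)
```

View pics/w6.png

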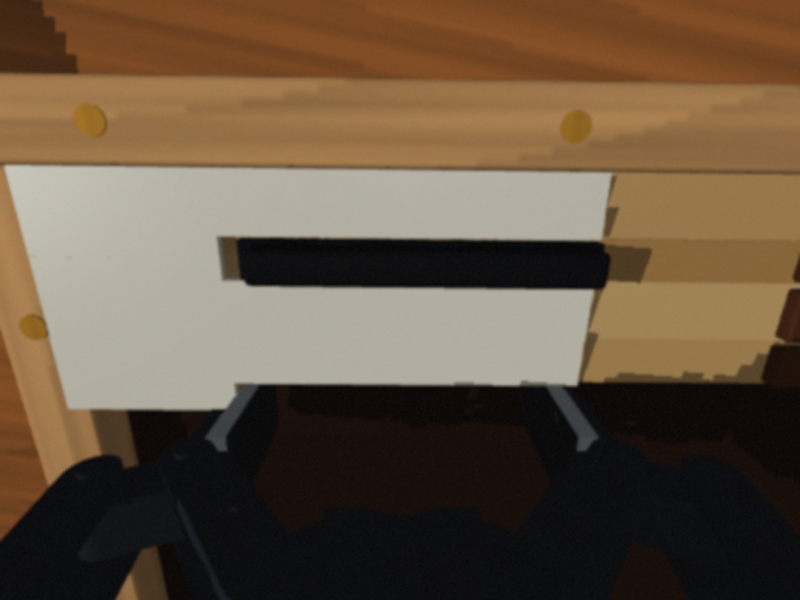

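move_arm:
  motion:
    - [[-0.06,0.05,0],[0,0,0],100]
    - [[-0.14,0.12,0],[0,0,0],100]
    - [[-0.3,0.2,0],[0,0,0],100]
    - [[-0.5,0.3,0],[0,0,0],100]
    - [[-0.6,0.4,-0.6],[0,0,0],100]
    - [[-0.8,0.6,-1.5],[0,0,0],100]
    - [[-0.9,0.8,-2.5],[0,0,0],100]
    - [[-0.9,0.8,-3.5],[0,0,0],100]
    - [[-0.9,0.8,-3.5],[0,0,0],100]
    - [[-0.9,0.8,-3.5],[0,0,0],100]

```text
time_s: 10.32
eef_pos: [0.5588, 0.0266, 0.2293]
eef_rot: [-0.0, 0.996, 0.089, -0.0]
wrist_force: [-0.3, 0.3, 0.1]
opening: 0.999
```

```bash
python3 - <<'E'
from h import *
im,c=cam("wrist"); cv2.imwrite("pics/w7.png",cv2.resize(im,(800,600),interpolation=cv2.INTER_CUBIC))
E
```

```text
(no output)
```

View pics/w7.png

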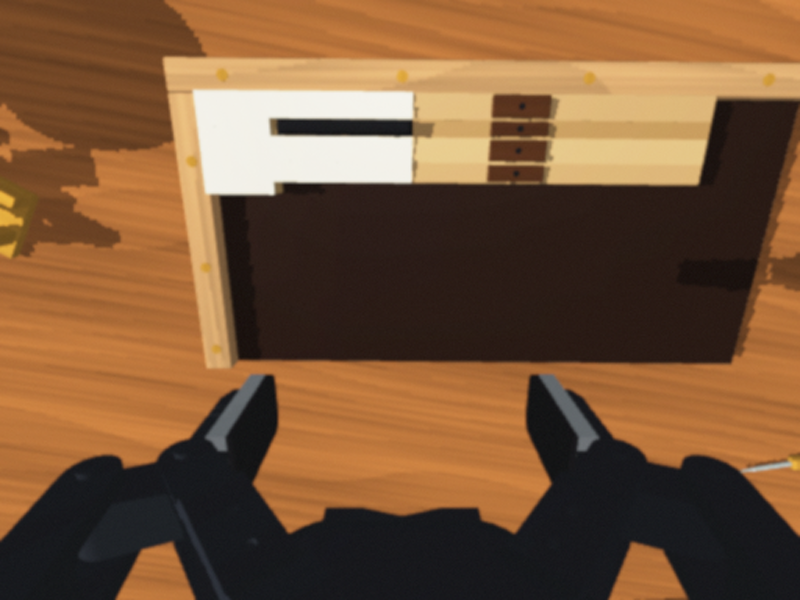

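```bash
python3 - <<'E'
from h import *
im,c=cam("wrist")
a=im[50:130,115:215]; b=im[50:130,380:480]
o=np.vstack([cv2.resize(cv2.convertScaleAbs(q,alpha=1.15),(375,300),interpolation=cv2.INTER_CUBIC) for q in (a,)]); p=cv2.resize(b,(375,300),interpolation=cv2.INTER_CUBIC)
m=cv2.resize(im[50:130,240:440],(750,300),interpolation=cv2.INTER_CUBIC)
cv2.imwrite("pics/w8.png",np.vstack([np.hstack([o,p]),m]))
E
```

```text
(no output)
```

View pics/w8.png

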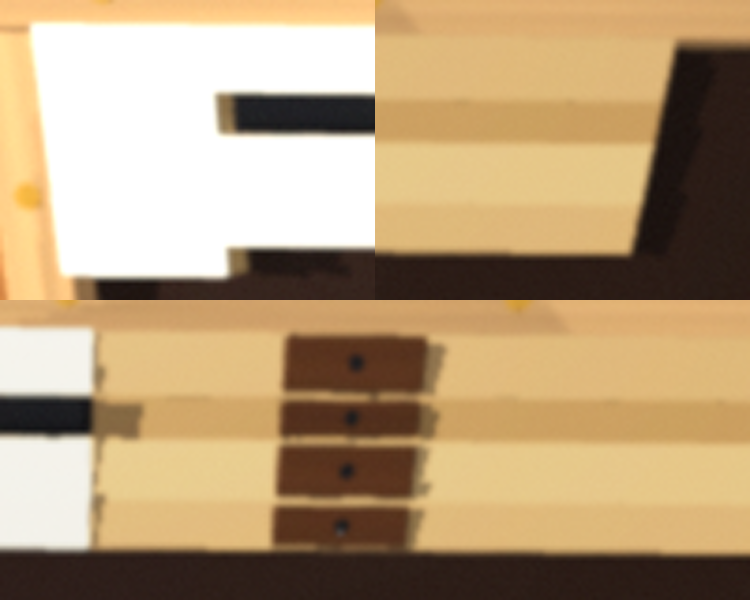

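The close-ups show no dark gap along the B/C seam. The front ends form one line against the rail and the back ends form one line, at about (675,40) to (632,255) in the crop. Handing in.

```bash
python3 -c "
from bench import workorder; print(workorder.hand_in())"
```

```text
the job is handed in; nothing more can be done
None
```

The C key is laid up to the B key and against the front rail, and the job was handed in at about 10.5 s of the 61 s allowed.

I pushed it sideways with the open fingers while turning it about 11° into line. I then pushed on the shoulder of its head until the front end met the rail, pressed it sideways once more, and backed the arm clear.

**Last checks:**
- **Fit:** in the final wrist pictures there is no visible gap along the B/C seam. The front and back ends of B and C line up, and the C key looks flat. I judged this by eye and did not measure the final gaps in millimetres.
- **Other keys:** B, A sharp and A look unmoved, tight against the fence and rail. I did not measure their shift from the start.
- **Bystanders:** the arm did not go near the tin, awl or jig. I took no final measurement of them.
- **Forces:** the last press was harder than intended, about 25 N on each axis. That includes an upward force of about 23 N that I did not explain. The limit is 120 N at the wrist. The reading fell to zero once the arm was clear.

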